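# Release the transport lock of the plate stage and slide the carriage open

## Task

Release the plate stage from its transport lock: pull the spring-loaded captive screw up by its T-handle until its hidden thread catches, then drive it counter-clockwise (seen from above) all the way up so that it stays parked when you let go. Then push the carriage along its rails to the far end stop, with the microplate still sitting flat in its nest and the things around left where they are.

Things in the scene. Friction and masses are not known exactly. Their poses are not given: they have to be found in the camera images.
- plate_stage: Aluminium stage bed fixed on the bench, 180 (x) x 250 (y) x 10 mm, two steel rails along its y. Origin: centre of its underside, on the bench; z up. The carriage runs along its +y. A grey bracket at its +x edge carries a grey round boss in which the captive screw stands upright.
- handle (a point): Centre of the black T-handle on the captive screw: bar 70 mm long (own x), 14 thick (own y, grip across it), 22 high, z up; its ends are alike. Screw down: this point is 100 mm above the bench, the bar's underside 5 mm above the boss (a collar of 10 mm radius fills the gap at the middle). It rises and turns with the screw.
- lock_lift (a joint): Height of the captive screw, m: 0 down. Spring pulls it down, 7.5 N at 0 to 13.5 N at 0.024. Pulled up it is stopped at about 0.006, but at a thread start it comes up to about 0.0185. From there (0.016 to 0.0185) turning counter-clockwise from above by 95 to 145 degrees drives it up 5.3 mm per radian to 0.024, the top.
- push_face (a point): Centre of the outer (stage -y) face of the carriage's upright push flange, 102 mm wide (x), 8 mm thick, reaching from 18 to 60 mm above the bench; this point is 42 mm above the bench. The point's axes are the stage's. Push it towards stage +y; about 90 mm are free in front of it before the beige instrument on its right.
- carriage (a joint): Travel of the carriage along stage +y in m: 0 as locked, 0.07 at the far end stop. About 2 N of friction; it stays where it is left.
- nest (a point): Centre of the floor of the carriage's nest, 26 mm above the bench; low rims of 7 mm hold the plate with 2 to 3 mm play.
- microplate: Microplate 86 x 128 x 14 mm lying loose in the nest, long side along stage y. Origin: centre of its underside.
- tip_box: Box of pipette tips with lid, 71 x 125 x 68 mm, a bystander. Origin: centre of its underside.
- media_bottle: White bottle, 54 mm diameter, 103 mm high, a bystander. Origin: centre of its underside.
- boss_top (a point): Centre of the top of the round grey boss, 54 mm diameter, 84 mm above the bench; the screw axis is the vertical through it. It hides a thread with two starts 180 degrees apart, each about 45 degrees wide, at angles that cannot be seen and differ each time. Below the thread the screw turns freely and falls back when let go.
- pin_tip (a point): Lower end of the screw's plain pin (10 mm diameter), in a hole of the carriage's side tongue. It is clear of the carriage once lock_lift is above 0.021. In the thread the screw has 2.5 mm of vertical play; thread friction holds it when let go. Clockwise it is blocked at the thread start; at the top it meets a turning stop.

How it is judged:
On the way, in this order (a step that is already met when the one before it is completed fails the run):
1. the screw is pulled up so far that its thread catches (value of joint lock_lift above 0.0145 m), for 0.2 s.
2. the screw is driven up and stays parked, let go, with the carriage still in place (value of joint lock_lift above 0.0222 m and contact force between the fingers and plate_stage below 0.3 N and value of joint carriage below 0.006 m), for 0.2 s.
At the end, for the whole second after the job is handed in: The screw stands parked in its thread at the top (higher than 22.2 mm of its 24 mm), the carriage is within 4 mm of the far end stop (70 mm), and the microplate lies at rest flat in its nest (within 6 mm of its centre, no more than 3 mm above its floor) (value of joint lock_lift above 0.0222 m and value of joint carriage above 0.066 m and horizontal distance between microplate and nest below 0.006 m and z of microplate in the frame of nest below 0.003 m and angle between microplate's own z axis and vertical below 0.05 rad and linear speed of microplate below 0.02 m/s); the robot touches nothing.
It fails at once if a bystander is shifted more than 20 mm (distance of any of tip_box, media_bottle from where it was at the start of the episode above 0.02 m).
It fails at once if the microplate leaves its nest (z of microplate in the frame of nest above 0.012 m).
It also fails if it takes over 72 s, if anything falls off the work surface, if the arm or the gripper's body presses on something with over 40 N, if the wrist force passes 120 N, or if a joint passes its speed limit or range.

## Robot

A 6-joint arm with a two-finger parallel gripper is mounted at the origin on a cart in front of the work surface, level with it; the furniture and walls round the work are solid. World frame = base frame: x ahead of the robot, y to its left, z up, the work surface at z = 0. Lengths are in m, angles in rad, forces in N, time in s.
With the tool pointing down it reaches from about 0.4 to 0.825 m from the base axis. Payload 7 kg.
Tool frame: the origin (TCP) lies midway between the tips of the shut fingers; the grasp point (between the pads) lies 19 mm behind it; z points along the fingers, y is the line along which they close (so a half turn about z gives the same grasp; the last joint's range is limited). The gripper opens to 88 mm and grips with 3 to 60 N. Pads are 19 mm wide; open, the fingers measure 130 mm over their backs; the gripper's body (78 mm by 193 mm) begins 47 mm behind the grasp point.
Start: joints at [0.288, 0.359, 0.012, 0, -1.224, -0.288], TCP at [0.675, -0, 0.227] pointing down, gripper open.
Joint ranges: [-3.07, 3.07], [-1.43, 2.12], [-1.02, 1.25], [-3.03, 1.67], [-3.05, -0], [-3.03, 3.03]. Speed limits (rad/s): [2.39, 2.39, 3.01, 3.14, 3.14, 3.14].

## Interface

Orientations are given as [roll, pitch, yaw] about the fixed x, y, z axes, in that order (R = Rz(yaw) Ry(pitch) Rx(roll)).
In Python, from station import get_state, grab_frame, calibration, job_done, boxes_of, regions_of, spot_point gives the robot as it stands. The module is installed in compiled form; this text tells all that it offers.
- The arm moves only by the tool arm_command, never from a script. Its argument "commands" is a list of rows, each an object of numbers: "tx", "ty", "tz": the shift along the tool's x, y, z each as a share of 25 cm, from -1 to 1; "twist": the turn about the tool's z as a share of 180 degrees, from -1 to 1. A call has exactly 8 rows; each row is the pose to reach, as a shift and turn from the pose commanded when the call began, along the tool's axes at that moment, turning the shorter way round; what a row does not reach only later rows make up. A row lasts 1/12 s, in which the tool goes at most 41.7 mm and 7.16 degrees, less where a joint would pass 70% of its speed; a pose out of reach is approached as far as the arm can. A call with a number of a shift or a turn outside -1 to 1 is refused whole. A call with a gripper value outside its range is refused whole. "claw" is the opening, from 0 (shut) to 1 (fully open), set as the call begins (left out, the last holds). The fingers move at their own pace and stop on an object; "grip_force" is the grip in N (left out, the last holds). Time passes only in rows, so rows that repeat a pose let the fingers close, or fill a call up. It gives the time, the measured TCP pose, the force, the opening and the grip force at its end, in the units of the state.
- get_state(): the state, without advancing time (a new reading comes with each control period).
- grab_frame(name): name is "scene" or "side" or "wrist"; returns the picture (400x640x3 uint8, red, green, blue); there is no depth.
- calibration(name): a dict with "camera_matrix" (3x3 intrinsics, pixels), "extrinsics" (4x4, takes a point from camera to world coordinates). Camera axes: x right, y down, z forward; pixel columns grow to the right and rows downward; lengths in m; the calibration is good to about 2 mm. The wrist camera is an equidistant fisheye: a pixel r from the principal point sees the ray r / f radians off the axis. A picture is of the moment at which its call begins: read the wrist's pose just before it. calibration takes no time and is no camera call; for the wrist camera it gives the pose at the moment of the call.
- job_done(): hands the job in; it is judged then, once.
Trained networks look in the newest picture that a camera, given by its name, has taken for a name from the list of things; names that differ only in an ending like _2 or _b are one class to them, and where a whole thing is asked for, a point or a joint stands for the part that bears it (a point fixed in the world has none). Each returns a list of dicts, best first, with "score" (0 to 1); they miss things now and then, are a little off and sometimes report something else, mostly with a low value. They report only what shows in the picture. A call takes as long as a camera call.
- boxes_of(query, camera): "rect" ([left, top, right, bottom] in pixels, round what is visible of it).
- regions_of(query, camera): "region" (400x640 bool, what is visible of it) and "rect" ([left, top, right, bottom] in pixels, round what is visible of it).
- spot_point(query, camera): "uv" ([column, row] in pixels: a listed point, or the origin of a listed thing).
The state is a dict: "t": time; "q": joint angles; "qd": joint speeds; "joint_efforts": joint torques, N m; "eef_pos": TCP position; "ee_rot": TCP orientation; "force": force on the tool from outside, world axes, zero at the start; "moment": the same for the moment, N m; "width": finger opening in m; "gripper_force": force on a finger pad.
Only numpy, scipy, OpenCV 4.12 (cv2) and the standard library are available. Lean on these libraries where they do the work, as an engineer would, in place of code of your own. Each camera call takes 0.05 s, during which the arm holds its last target. There are 200 camera calls.

## Working session

There is one attempt and no reset: what is moved stays moved. The work goes in short steps, Python scripts to look and compute and a tool call to move; the robot and the scene stay as the last step left them, time stands still between calls to the robot, and variables do not carry over. Pictures are saved under pics/ and viewed, at most 10 in all, crops included, and the job is handed in when it is done.

Besides the shell and the picture viewer there is one more tool, called as name([rows], argument=value, ...), one row to a line, values as JSON. arm_command: Moves the arm, as the interface text tells. Shift numbers are shares of 25 cm and turn numbers shares of 180 degrees, none past 1 either way. Its arguments: {"type":"object","properties":{"commands":{"type":"array"},"claw":{"type":"number"},"grip_force":{"type":"number"}},"required":["commands"]}

```bash
mkdir -p pics
cat > h.py <<'E'
import numpy as np, cv2
from station import *
def ray(cam,uv,c=None):
    c=c or calibration(cam);K=np.array(c["camera_matrix"]);T=np.array(c["extrinsics"])
    p=np.array([(uv[0]-K[0,2])/K[0,0],(uv[1]-K[1,2])/K[1,1]])
    if cam=="wrist":
        r=np.linalg.norm(p);d=np.r_[p/max(r,1e-9)*np.sin(r),np.cos(r)]
    else: d=np.r_[p,1]
    d=T[:3,:3]@d
    return T[:3,3],d/np.linalg.norm(d)
def at_z(cam,uv,z,c=None):
    o,d=ray(cam,uv,c);return o+d*(z-o[2])/d[2]
E
python3 - <<'E'
from h import *
s=get_state();print(s["t"],s["eef_pos"],s["ee_rot"],s["force"],s["width"])
Z=dict(handle=.1,push_face=.042,nest=.026,boss_top=.084,plate_stage=0,tip_box=0,media_bottle=0)
ims=[]
for c in("scene","side","wrist"):
    im=grab_frame(c)[:,:,::-1].copy()
    for q,z in Z.items():
        r=spot_point(q,c)
        if r:
            print(c,q,np.round(r[0]["uv"]),round(r[0]["score"],2),np.round(at_z(c,r[0]["uv"],z),3))
    cv2.imwrite(f"pics/{c}0.png",im)
    ims.append(im)
E
```

```text
0.0 [ 6.74503646e-01 -6.02715914e-05  2.25615196e-01] [ 3.13990813e+00 -1.90074040e-04 -1.57096124e+00] [ 0.29563208  0.92740362 -0.40083834] 0.08741411356523111
scene handle [310. 188.] 0.47 [0.577 0.357 0.1  ]
scene push_face [375. 216.] 0.98 [0.477 0.25  0.042]
scene boss_top [312. 194.] 0.94 [0.576 0.355 0.084]
scene plate_stage [327. 239.] 0.79 [0.507 0.357 0.   ]
scene tip_box [322. 193.] 0.97 [0.658 0.278 0.   ]
scene media_bottle [276. 214.] 0.78 [0.647 0.418 0.   ]
side handle [311. 196.] 0.56 [0.576 0.359 0.1  ]
side push_face [373. 205.] 0.62 [0.475 0.249 0.042]
side boss_top [314. 201.] 0.57 [0.57  0.354 0.084]
side plate_stage [333. 236.] 0.92 [0.514 0.356 0.   ]
side tip_box [303. 190.] 0.78 [ 0.661  0.283 -0.   ]
side media_bottle [269. 223.] 0.78 [0.66  0.417 0.   ]
```

View picture.

Run:
```python
import cv2,numpy as np
a=cv2.imread("pics/scene0.png")[120:300,220:460];b=cv2.imread("pics/side0.png")[120:300,220:460]
cv2.imwrite("pics/c0.png",cv2.resize(np.hstack([a,b])[:, :],(800,300),interpolation=cv2.INTER_CUBIC))
```

```text
(no output)
```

View pics/c0.png

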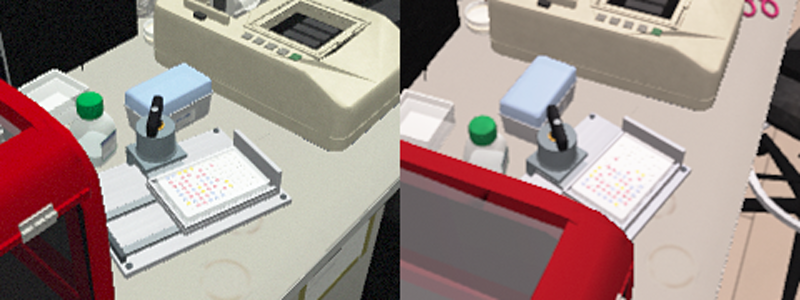

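View pics/scene0.png

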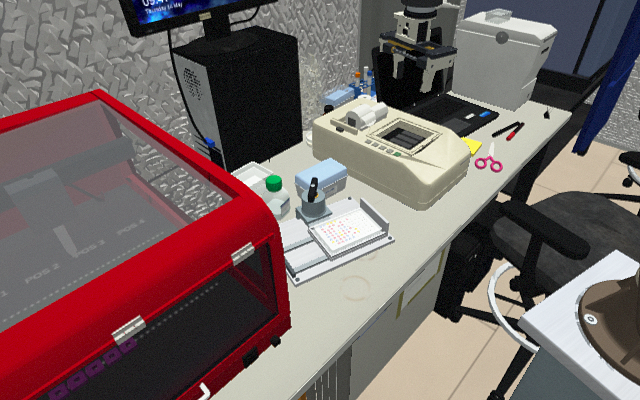

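arm_command([
  {"tz": -0.16},
  {"tx": -0.15,"tz": -0.2},
  {"tx": -0.3,"ty": 0.1,"tz": -0.2},
  {"tx": -0.45,"ty": 0.2,"tz": -0.2},
  {"tx": -0.6,"ty": 0.3,"tz": -0.2},
  {"tx": -0.75,"ty": 0.4,"tz": -0.2},
  {"tx": -0.9,"ty": 0.4,"tz": -0.2},
  {"tx": -1,"ty": 0.4,"tz": -0.2},
])

```text
invalid input
```

Run:
```python
from h import *
s=get_state();print(s["t"],s["eef_pos"],s["ee_rot"])
Z=dict(handle=.1,push_face=.042,nest=.026,boss_top=.084,plate_stage=0,tip_box=0,media_bottle=0,microplate=.026)
c="wrist";cal=calibration(c);im=grab_frame(c)[:,:,::-1].copy()
for q,z in Z.items():
    r=spot_point(q,c)
    if r: print(q,np.round(r[0]["uv"]),round(r[0]["score"],2),np.round(at_z(c,r[0]["uv"],z,cal),4))
r=regions_of("handle",c)
if r: 
    m=r[0]["region"];v,u=np.nonzero(m);print(r[0]["score"],m.sum(),cv2.minAreaRect(np.c_[u,v].astype(np.float32)))
cv2.imwrite("pics/w1.png",im)
```

```text
1.2 [ 6.74977266e-01 -2.30243863e-05  2.26574498e-01] [-3.14158254e+00 -4.35149943e-05 -1.57077530e+00]
microplate [431. 372.] 0.64 [0.4843 0.3316 0.026 ]
```

View pics/w1.png

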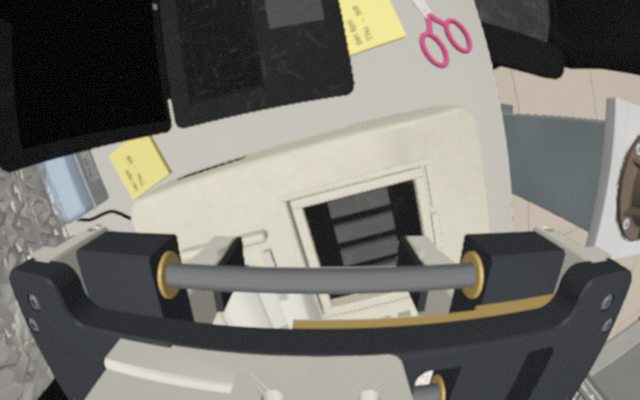

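The wrist picture shows the gripper still over the beige instrument (300,230), because the call was refused. I'll fill in all the fields.

arm_command([
  {"tx": 0,"ty": 0,"tz": -0.16,"twist": 0},
  {"tx": -0.15,"ty": 0,"tz": -0.2,"twist": 0},
  {"tx": -0.3,"ty": 0.1,"tz": -0.2,"twist": 0},
  {"tx": -0.45,"ty": 0.2,"tz": -0.2,"twist": 0},
  {"tx": -0.6,"ty": 0.3,"tz": -0.2,"twist": 0},
  {"tx": -0.75,"ty": 0.4,"tz": -0.2,"twist": 0},
  {"tx": -0.9,"ty": 0.4,"tz": -0.2,"twist": 0},
  {"tx": -1,"ty": 0.4,"tz": -0.2,"twist": 0},
], claw=1, grip_force=30)

```text
t: 2.37
eef_pos: [0.5733, 0.2523, 0.2778]
ee_rot: [-3.14, 0.001, -1.57]
force: [0.9, -0.7, -0.4]
width: 0.0877
gripper_force: 0.0
```

```bash
cat > look.py <<'E'
from h import *
import sys
s=get_state();print(s["t"],s["eef_pos"],s["ee_rot"])
Z=dict(handle=.1,push_face=.042,nest=.026,boss_top=.084,microplate=.026,tip_box=0,media_bottle=0)
c="wrist";cal=calibration(c);im=grab_frame(c)[:,:,::-1].copy()
for q,z in Z.items():
    r=spot_point(q,c)
    if r: print(q,np.round(r[0]["uv"]),round(r[0]["score"],2),np.round(at_z(c,r[0]["uv"],z,cal),4))
r=regions_of("handle",c)
if r:
    m=r[0]["region"];v,u=np.nonzero(m)
    P=np.array([at_z(c,p,.111,cal)[:2] for p in np.c_[u,v]])
    (cx,w,a)=cv2.minAreaRect((P*1000).astype(np.float32));print("handle rect mm",r[0]["score"],m.sum(),cx,w,a)
cv2.imwrite("pics/%s.png"%sys.argv[1],im)
E
python3 look.py w2
```

```text
2.3667 [0.57330195 0.25229182 0.27784852] [-3.14021943e+00  1.49217416e-03 -1.56961338e+00]
handle [322. 265.] 0.92 [0.5728 0.3535 0.1   ]
push_face [394. 172.] 0.65 [0.4771 0.2499 0.042 ]
boss_top [320. 259.] 0.68 [0.5748 0.3533 0.084 ]
microplate [382. 221.] 0.83 [0.4862 0.3228 0.026 ]
tip_box [258. 184.] 0.62 [0.6655 0.2754 0.    ]
media_bottle [272. 267.] 0.66 [0.652  0.4097 0.    ]
handle rect mm 0.56 439 (582.009521484375, 340.0130310058594) (20.249467849731445, 42.493812561035156) 63.85923385620117
```

View pics/w2.png

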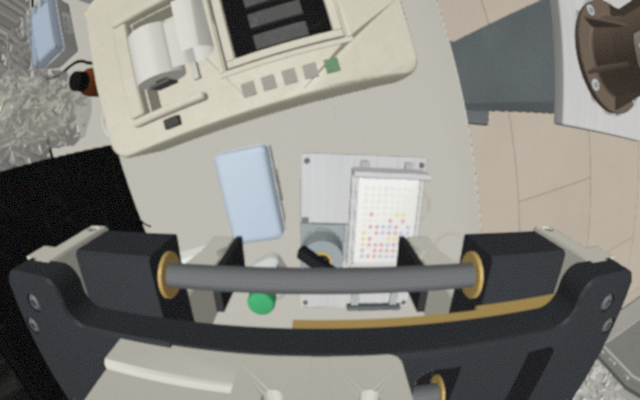

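The wrist view shows the handle at about (318,260), partly behind the gripper bar. The tip box is at (250,190), the bottle at (262,300), and the carriage flange is up at (390,172). I'll move 6 cm towards it for a clear look.

arm_command([
  {"tx": -0.1,"ty": 0,"tz": 0,"twist": 0},
  {"tx": -0.2,"ty": 0,"tz": 0,"twist": 0},
  {"tx": -0.26,"ty": 0,"tz": 0,"twist": 0},
  {"tx": -0.26,"ty": 0,"tz": 0,"twist": 0},
  {"tx": -0.26,"ty": 0,"tz": 0,"twist": 0},
  {"tx": -0.26,"ty": 0,"tz": 0,"twist": 0},
  {"tx": -0.26,"ty": 0,"tz": 0,"twist": 0},
  {"tx": -0.26,"ty": 0,"tz": 0,"twist": 0},
])

```text
t: 3.48
eef_pos: [0.5751, 0.3142, 0.2768]
ee_rot: [-3.141, 0.0, -1.572]
force: [0.2, 0.8, -0.5]
width: 0.0873
gripper_force: 0.0
```

```bash
python3 look.py w3; python3 -c "
import cv2;a=cv2.imread('pics/w3.png')[100:300,180:480];cv2.imwrite('pics/w3c.png',cv2.resize(a,(780,520),interpolation=cv2.INTER_CUBIC))"
```

```text
3.4833 [0.57510702 0.31415815 0.27680909] [-3.14143405e+00  1.58880052e-04 -1.57165372e+00]
handle [320. 217.] 0.75 [0.5763 0.3526 0.1   ]
push_face [319. 216.] 0.75 [0.5772 0.3711 0.042 ]
boss_top [320. 214.] 0.87 [0.5761 0.3545 0.084 ]
microplate [389. 179.] 0.63 [0.482  0.3233 0.026 ]
tip_box [259. 143.] 0.93 [0.6626 0.2759 0.    ]
handle rect mm 0.74 989 (571.266357421875, 349.88690185546875) (22.075660705566406, 70.88343811035156) 51.2719841003418
```

View pics/w3c.png

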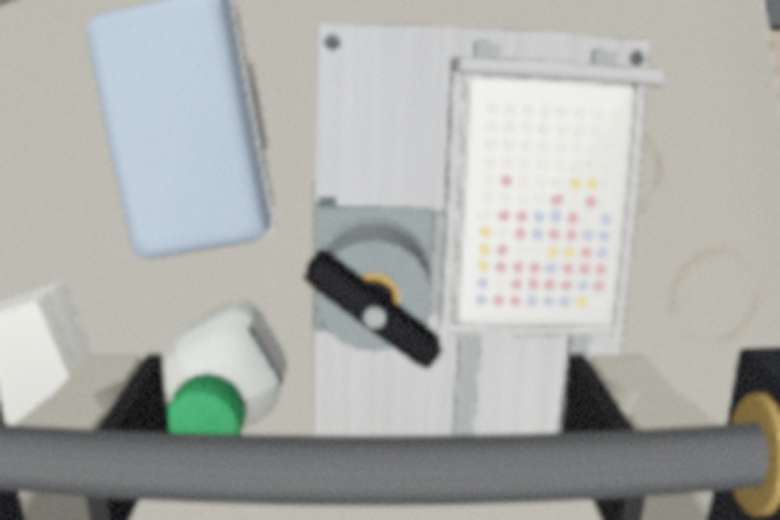

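The wrist view shows the handle bar running from crop (318,268) to (430,352), centred near (373,315). The boss is under it and the stage is nearly aligned with the image. The flange top is at crop (555,70) and the bottle cap at (205,410).

Run:
```python
from h import *
s=get_state();print(np.round(s["q"],3))
f=lambda u,v:(180+u/2.6,100+v/2.6)
for n,u,v,z in[("A",318,268,.111),("B",430,352,.111),("C",373,315,.111),("flL",456,70,.06),("flR",660,78,.06),("edge1",318,25,.01),("edge2",315,430,.01),("cap",207,408,.103)]:
    print(n,np.round(at_z("wrist",f(u,v),z),4))
for c,uv in(("scene",(290,325)),("scene",(250,350))): print("red base",at_z(c,uv,0))
for z in (.2,.3,.4): print(at_z("scene",(278,230),z),at_z("side",(400,300),z))
```

```text
[ 0.798  0.302  0.043  0.    -1.312 -0.798]
A [0.5953 0.3341 0.111 ]
B [0.5475 0.372  0.111 ]
C [0.5723 0.3549 0.111 ]
flL [0.5334 0.2534 0.06  ]
flR [0.4332 0.2535 0.06  ]
edge1 [0.6    0.2315 0.01  ]
edge2 [0.6053 0.4627 0.01  ]
cap [0.6487 0.4036 0.103 ]
red base [0.35592957 0.5309075  0.        ]
red base [ 3.48953162e-01  6.12250998e-01 -1.11022302e-16]
[0.39365635 0.51749373 0.2       ] [0.28544238 0.51450554 0.2       ]
[0.29379986 0.55719953 0.3       ] [0.27340939 0.57026603 0.3       ]
[0.19394337 0.59690532 0.4       ] [0.26137639 0.62602652 0.4       ]
```

View pics/side0.png

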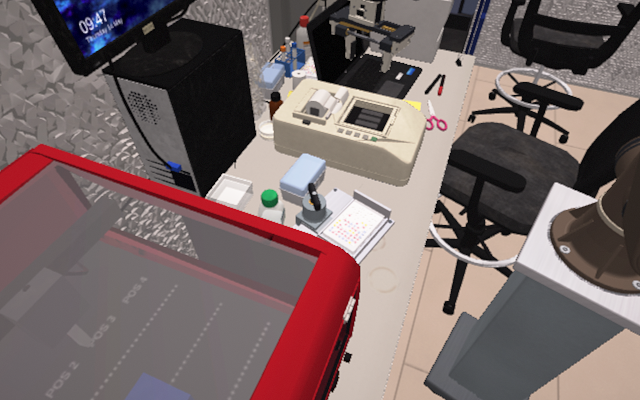

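arm_command([
  {"tx": -0.157,"ty": 0.004,"tz": 0,"twist": 0.037},
  {"tx": -0.157,"ty": 0.004,"tz": 0,"twist": 0.074},
  {"tx": -0.157,"ty": 0.004,"tz": 0,"twist": 0.111},
  {"tx": -0.157,"ty": 0.004,"tz": 0,"twist": 0.148},
  {"tx": -0.157,"ty": 0.004,"tz": 0,"twist": 0.185},
  {"tx": -0.157,"ty": 0.004,"tz": 0,"twist": 0.222},
  {"tx": -0.157,"ty": 0.004,"tz": 0,"twist": 0.259},
  {"tx": -0.157,"ty": 0.004,"tz": 0,"twist": 0.296},
], claw=0.45)

```text
t: 4.6
eef_pos: [0.5739, 0.3543, 0.2765]
ee_rot: [-3.142, -0.0, -2.506]
force: [-0.3, 0.6, 0.6]
width: 0.0416
gripper_force: 0.0
```

arm_command([
  {"tx": 0,"ty": 0,"tz": 0,"twist": 0.037},
  {"tx": 0,"ty": 0,"tz": 0,"twist": 0.074},
  {"tx": 0,"ty": 0,"tz": 0,"twist": 0.111},
  {"tx": 0,"ty": 0,"tz": 0,"twist": 0.148},
  {"tx": 0,"ty": 0,"tz": 0,"twist": 0.185},
  {"tx": 0,"ty": 0,"tz": 0,"twist": 0.222},
  {"tx": 0,"ty": 0,"tz": 0,"twist": 0.259},
  {"tx": 0,"ty": 0,"tz": 0,"twist": 0.296},
])

```text
t: 5.27
eef_pos: [0.5739, 0.3543, 0.2765]
ee_rot: [-3.142, -0.0, 2.847]
force: [0.4, 0.0, -0.2]
width: 0.0394
gripper_force: 0.0
```

arm_command([
  {"tx": 0,"ty": 0,"tz": 0.05,"twist": 0.037},
  {"tx": 0,"ty": 0,"tz": 0.1,"twist": 0.074},
  {"tx": 0,"ty": 0,"tz": 0.16,"twist": 0.074},
  {"tx": 0,"ty": 0,"tz": 0.22,"twist": 0.074},
  {"tx": 0,"ty": 0,"tz": 0.28,"twist": 0.074},
  {"tx": 0,"ty": 0,"tz": 0.3,"twist": 0.074},
  {"tx": 0,"ty": 0,"tz": 0.3,"twist": 0.074},
  {"tx": 0,"ty": 0,"tz": 0.3,"twist": 0.074},
])

```text
t: 5.93
eef_pos: [0.5742, 0.3543, 0.202]
ee_rot: [-3.142, 0.0, 2.62]
force: [-1.1, 0.1, 0.6]
width: 0.0392
gripper_force: 0.0
```

```bash
python3 look.py w4;python3 -c "
from h import *
print(get_state()['q'])"
```

```text
5.9333 [0.57422083 0.35433123 0.20198914] [-3.14156178e+00  3.71720663e-04  2.62026367e+00]
handle [319. 200.] 0.91 [0.5729 0.3552 0.1   ]
push_face [193. 163.] 0.82 [0.4808 0.2483 0.042 ]
boss_top [304. 266.] 0.68 [0.6276 0.3052 0.084 ]
microplate [253. 127.] 0.74 [0.4832 0.323  0.026 ]
tip_box [304. 266.] 0.89 [0.6634 0.2801 0.    ]
media_bottle [392. 210.] 0.94 [0.6523 0.4132 0.    ]
handle rect mm 0.62 1399 (570.5805053710938, 355.2928161621094) (17.65526008605957, 70.44147491455078) 54.55476760864258
[ 8.41257851e-01  3.72533313e-01 -2.43391860e-02  1.15831763e-05
 -1.17346367e+00 -2.93362816e+00]
```

View pics/w4.png

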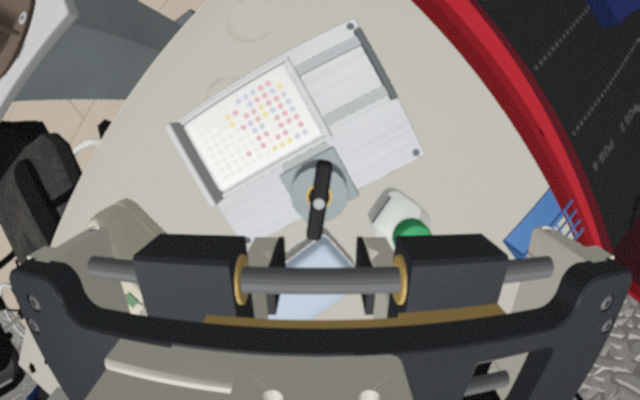

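The handle stands nearly upright at (319,200), inside the finger gap, and the bottle is clear at (405,215). I'll descend and grip.

arm_command([
  {"tx": 0.006,"ty": 0,"tz": 0.08,"twist": 0},
  {"tx": 0.006,"ty": 0,"tz": 0.17,"twist": 0},
  {"tx": 0.006,"ty": 0,"tz": 0.26,"twist": 0},
  {"tx": 0.006,"ty": 0,"tz": 0.34,"twist": 0},
  {"tx": 0.006,"ty": 0,"tz": 0.4,"twist": 0},
  {"tx": 0.006,"ty": 0,"tz": 0.44,"twist": 0},
  {"tx": 0.006,"ty": 0,"tz": 0.45,"twist": 0},
  {"tx": 0.006,"ty": 0,"tz": 0.45,"twist": 0},
])

```text
t: 7.05
eef_pos: [0.5726, 0.3548, 0.0886]
ee_rot: [-3.141, -0.0, 2.62]
force: [0.8, 0.6, -1.0]
width: 0.0397
gripper_force: 0.0
```

arm_command([
  {"tx": 0,"ty": 0,"tz": 0,"twist": 0},
  {"tx": 0,"ty": 0,"tz": 0,"twist": 0},
  {"tx": 0,"ty": 0,"tz": 0,"twist": 0},
  {"tx": 0,"ty": 0,"tz": 0,"twist": 0},
  {"tx": 0,"ty": 0,"tz": 0,"twist": 0},
  {"tx": 0,"ty": 0,"tz": 0,"twist": 0},
  {"tx": 0,"ty": 0,"tz": 0,"twist": 0},
  {"tx": 0,"ty": 0,"tz": 0,"twist": 0},
], claw=0, grip_force=45)

```text
t: 7.72
eef_pos: [0.5729, 0.3545, 0.0903]
ee_rot: [3.141, 0.001, 2.62]
force: [-1.8, -2.6, 5.8]
width: 0.0139
gripper_force: 62.7
```

arm_command([
  {"tx": 0,"ty": 0,"tz": -0.006,"twist": 0},
  {"tx": 0,"ty": 0,"tz": -0.012,"twist": 0},
  {"tx": 0,"ty": 0,"tz": -0.018,"twist": 0},
  {"tx": 0,"ty": 0,"tz": -0.024,"twist": 0},
  {"tx": 0,"ty": 0,"tz": -0.032,"twist": 0},
  {"tx": 0,"ty": 0,"tz": -0.032,"twist": 0},
  {"tx": 0,"ty": 0,"tz": -0.032,"twist": 0},
  {"tx": 0,"ty": 0,"tz": -0.032,"twist": 0},
])

```text
t: 8.38
eef_pos: [0.5723, 0.3545, 0.0966]
ee_rot: [-3.14, -0.0, 2.62]
force: [2.9, -2.9, -11.4]
width: 0.0142
gripper_force: 60.8
```

arm_command([
  {"tx": 0,"ty": 0,"tz": -0.006,"twist": 0},
  {"tx": 0,"ty": 0,"tz": -0.012,"twist": 0},
  {"tx": 0,"ty": 0,"tz": -0.012,"twist": -0.035},
  {"tx": 0,"ty": 0,"tz": -0.012,"twist": -0.07},
  {"tx": 0,"ty": 0,"tz": -0.012,"twist": -0.105},
  {"tx": 0,"ty": 0,"tz": -0.012,"twist": -0.105},
  {"tx": 0,"ty": 0,"tz": -0.012,"twist": -0.105},
  {"tx": 0,"ty": 0,"tz": -0.012,"twist": -0.105},
])

```text
t: 9.05
eef_pos: [0.5717, 0.3545, 0.0995]
ee_rot: [-3.14, -0.002, 2.946]
force: [-0.9, -3.1, -12.3]
width: 0.0137
gripper_force: 44.9
```

arm_command([
  {"tx": 0,"ty": 0,"tz": -0.008,"twist": 0},
  {"tx": 0,"ty": 0,"tz": -0.016,"twist": 0},
  {"tx": 0,"ty": 0,"tz": -0.02,"twist": 0},
  {"tx": 0,"ty": 0,"tz": -0.024,"twist": 0},
  {"tx": 0,"ty": 0,"tz": -0.024,"twist": 0},
  {"tx": 0,"ty": 0,"tz": -0.024,"twist": 0},
  {"tx": 0,"ty": 0,"tz": -0.024,"twist": 0},
  {"tx": 0,"ty": 0,"tz": -0.024,"twist": 0},
])

```text
t: 9.72
eef_pos: [0.5721, 0.3546, 0.1062]
ee_rot: [-3.141, -0.001, 2.949]
force: [-4.9, -3.5, -10.4]
width: 0.0141
gripper_force: 45.0
```

arm_command([
  {"tx": 0,"ty": 0,"tz": -0.008,"twist": 0},
  {"tx": 0,"ty": 0,"tz": -0.01,"twist": 0},
  {"tx": 0,"ty": 0,"tz": -0.01,"twist": 0},
  {"tx": 0,"ty": 0,"tz": -0.01,"twist": 0},
  {"tx": 0,"ty": 0,"tz": -0.01,"twist": 0},
  {"tx": 0,"ty": 0,"tz": -0.01,"twist": 0},
  {"tx": 0,"ty": 0,"tz": -0.01,"twist": 0},
  {"tx": 0,"ty": 0,"tz": -0.01,"twist": 0},
])

```text
t: 10.38
eef_pos: [0.5721, 0.3546, 0.1085]
ee_rot: [-3.141, -0.001, 2.949]
force: [-4.0, -3.6, -11.9]
width: 0.0136
gripper_force: 45.0
```

Run:
```python
from h import *
a=grab_frame("scene")[:,:,::-1];b=grab_frame("side")[:,:,::-1]
a=a[130:250,240:400];b=b[140:260,240:400]
cv2.imwrite("pics/c5.png",cv2.resize(np.hstack([a,b]),(800,300),interpolation=cv2.INTER_CUBIC))
s=get_state();print(s["force"],s["moment"],s["q"])
```

```text
[ -5.05376658  -3.90570761 -13.00140113] [-1.58036381  1.81943009  0.00740402] [ 8.43630984e-01  4.44524655e-01 -1.38625032e-01 -4.04802523e-04
 -9.88829053e-01 -2.60632688e+00]
```

View pics/c5.png

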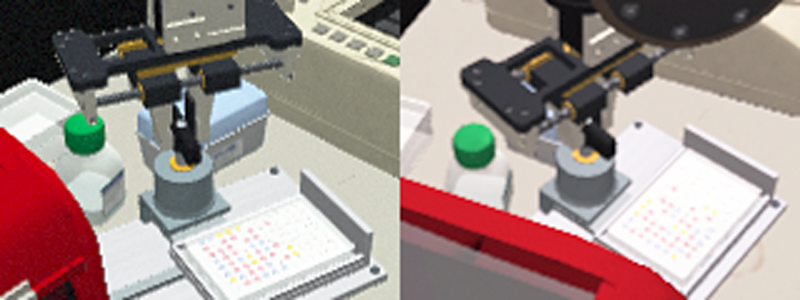

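The T-handle stands clearly above the boss in both views, at crop (190,140) left and (600,140) right. So the thread has caught, and I'll drive it counter-clockwise.

arm_command([
  {"tx": 0,"ty": 0,"tz": -0.002,"twist": -0.035},
  {"tx": 0,"ty": 0,"tz": -0.004,"twist": -0.07},
  {"tx": 0,"ty": 0,"tz": -0.006,"twist": -0.105},
  {"tx": 0,"ty": 0,"tz": -0.008,"twist": -0.14},
  {"tx": 0,"ty": 0,"tz": -0.01,"twist": -0.175},
  {"tx": 0,"ty": 0,"tz": -0.012,"twist": -0.21},
  {"tx": 0,"ty": 0,"tz": -0.014,"twist": -0.245},
  {"tx": 0,"ty": 0,"tz": -0.016,"twist": -0.28},
])

```text
t: 11.15
eef_pos: [0.5719, 0.3545, 0.1114]
ee_rot: [3.141, -0.002, -2.449]
force: [-1.3, -2.3, -20.6]
width: 0.0135
gripper_force: 44.9
```

```bash
cat > st.py <<'E'
from h import *
s=get_state();print(s["t"],np.round(s["eef_pos"],4),np.round(s["ee_rot"],3),np.round(s["force"],1),np.round(s["moment"],2),np.round(s["q"],2),s["width"])
E
python3 st.py
```

```text
11.15 [0.5719 0.3545 0.1114] [ 3.141e+00 -2.000e-03 -2.449e+00] [ -1.3  -2.3 -20.6] [-1.17  0.59 -0.16] [ 0.84  0.44 -0.14 -0.   -1.   -1.72] 0.01354540421842012
```

arm_command([
  {"tx": 0,"ty": 0,"tz": 0,"twist": -0.035},
  {"tx": 0,"ty": 0,"tz": 0,"twist": -0.07},
  {"tx": 0,"ty": 0,"tz": 0,"twist": -0.105},
  {"tx": 0,"ty": 0,"tz": -0.002,"twist": -0.14},
  {"tx": 0,"ty": 0,"tz": -0.004,"twist": -0.175},
  {"tx": 0,"ty": 0,"tz": -0.004,"twist": -0.21},
  {"tx": 0,"ty": 0,"tz": -0.004,"twist": -0.21},
  {"tx": 0,"ty": 0,"tz": -0.004,"twist": -0.21},
])

```text
t: 11.82
eef_pos: [0.5723, 0.3547, 0.1134]
ee_rot: [3.141, -0.001, -1.797]
force: [-3.8, -2.9, -13.8]
width: 0.0137
gripper_force: 44.9
```

```bash
python3 st.py
```

```text
11.8167 [0.5723 0.3547 0.1134] [ 3.141e+00 -1.000e-03 -1.797e+00] [ -3.8  -2.9 -13.8] [-1.61  1.5   0.01] [ 0.84  0.44 -0.13 -0.   -1.   -1.07] 0.013664056309342698
```

arm_command([
  {"tx": 0,"ty": 0,"tz": 0,"twist": -0.02},
  {"tx": 0,"ty": 0,"tz": 0,"twist": -0.04},
  {"tx": 0,"ty": 0,"tz": 0,"twist": -0.06},
  {"tx": 0,"ty": 0,"tz": 0,"twist": -0.08},
  {"tx": 0,"ty": 0,"tz": 0,"twist": -0.1},
  {"tx": 0,"ty": 0,"tz": 0,"twist": -0.12},
  {"tx": 0,"ty": 0,"tz": 0,"twist": -0.12},
  {"tx": 0,"ty": 0,"tz": 0,"twist": -0.12},
])

```text
t: 12.48
eef_pos: [0.5724, 0.3547, 0.1134]
ee_rot: [3.141, -0.0, -1.421]
force: [-4.0, -4.2, -14.0]
width: 0.0137
gripper_force: 44.9
```

```bash
python3 st.py
```

```text
12.4833 [0.5724 0.3547 0.1134] [ 3.141 -0.    -1.421] [ -4.   -4.2 -14. ] [-1.58  1.57  0.07] [ 0.84  0.44 -0.13 -0.   -1.   -0.69] 0.013650135919875935
```

arm_command([
  {"tx": 0,"ty": 0,"tz": 0,"twist": -0.02},
  {"tx": 0,"ty": 0,"tz": 0,"twist": -0.04},
  {"tx": 0,"ty": 0,"tz": 0,"twist": -0.06},
  {"tx": 0,"ty": 0,"tz": 0,"twist": -0.08},
  {"tx": 0,"ty": 0,"tz": 0,"twist": -0.1},
  {"tx": 0,"ty": 0,"tz": 0,"twist": -0.12},
  {"tx": 0,"ty": 0,"tz": 0,"twist": -0.12},
  {"tx": 0,"ty": 0,"tz": 0,"twist": -0.12},
])

```text
t: 13.15
eef_pos: [0.5726, 0.3549, 0.1148]
ee_rot: [-3.141, -0.0, -1.044]
force: [-6.6, -4.0, -6.6]
width: 0.0136
gripper_force: 45.0
```

```bash
python3 st.py
```

```text
13.15 [0.5726 0.3549 0.1148] [-3.141 -0.    -1.044] [-6.6 -4.  -6.6] [-1.95  2.61  0.04] [ 0.84  0.44 -0.13  0.   -1.   -0.32] 0.013593581766586049
```

arm_command([
  {"tx": 0,"ty": 0,"tz": 0,"twist": -0.015},
  {"tx": 0,"ty": 0,"tz": 0,"twist": -0.03},
  {"tx": 0,"ty": 0,"tz": 0,"twist": -0.045},
  {"tx": 0,"ty": 0,"tz": 0,"twist": -0.06},
  {"tx": 0,"ty": 0,"tz": 0,"twist": -0.075},
  {"tx": 0,"ty": 0,"tz": 0,"twist": -0.075},
  {"tx": 0,"ty": 0,"tz": 0,"twist": -0.075},
  {"tx": 0,"ty": 0,"tz": 0,"twist": -0.075},
])

```text
t: 13.82
eef_pos: [0.5727, 0.3549, 0.1154]
ee_rot: [-3.141, -0.0, -0.808]
force: [-7.5, -5.6, -3.2]
width: 0.0137
gripper_force: 45.0
```

```bash
python3 st.py
```

```text
13.8167 [0.5727 0.3549 0.1154] [-3.141 -0.    -0.808] [-7.5 -5.6 -3.2] [-2.27  3.15 -0.1 ] [ 0.84  0.44 -0.13  0.   -1.   -0.08] 0.013692598419960157
```

arm_command([
  {"tx": 0,"ty": 0,"tz": 0,"twist": -0.015},
  {"tx": 0,"ty": 0,"tz": 0,"twist": -0.03},
  {"tx": 0,"ty": 0,"tz": 0,"twist": -0.045},
  {"tx": 0,"ty": 0,"tz": 0,"twist": -0.055},
  {"tx": 0,"ty": 0,"tz": 0,"twist": -0.055},
  {"tx": 0,"ty": 0,"tz": 0,"twist": -0.055},
  {"tx": 0,"ty": 0,"tz": 0,"twist": -0.055},
  {"tx": 0,"ty": 0,"tz": 0,"twist": -0.055},
])

```text
t: 14.48
eef_pos: [0.5728, 0.355, 0.1155]
ee_rot: [-3.141, -0.001, -0.635]
force: [-7.2, -4.1, -3.3]
width: 0.0138
gripper_force: 45.0
```

```bash
python3 st.py
```

```text
14.4833 [0.5728 0.355  0.1155] [-3.141e+00 -1.000e-03 -6.350e-01] [-7.2 -4.1 -3.3] [-2.22  3.   -0.01] [ 0.84  0.44 -0.13  0.   -1.    0.09] 0.013815559306136146
```

arm_command([
  {"tx": 0,"ty": 0,"tz": 0,"twist": 0},
  {"tx": 0,"ty": 0,"tz": 0,"twist": 0},
  {"tx": 0,"ty": 0,"tz": 0,"twist": 0},
  {"tx": 0,"ty": 0,"tz": 0,"twist": 0},
  {"tx": 0,"ty": 0,"tz": 0,"twist": 0},
  {"tx": 0,"ty": 0,"tz": 0,"twist": 0},
  {"tx": 0,"ty": 0,"tz": 0,"twist": 0},
  {"tx": 0,"ty": 0,"tz": 0,"twist": 0},
], claw=0.4)

```text
t: 15.15
eef_pos: [0.5729, 0.3551, 0.1138]
ee_rot: [-3.141, -0.0, -0.632]
force: [0.6, -0.6, -1.3]
width: 0.0349
gripper_force: 0.0
```

arm_command([
  {"tx": 0,"ty": 0,"tz": -0.05,"twist": 0},
  {"tx": 0,"ty": 0,"tz": -0.12,"twist": 0},
  {"tx": 0,"ty": 0,"tz": -0.24,"twist": 0},
  {"tx": 0,"ty": 0,"tz": -0.36,"twist": 0},
  {"tx": 0,"ty": 0,"tz": -0.36,"twist": 0},
  {"tx": 0,"ty": 0,"tz": -0.36,"twist": 0},
  {"tx": 0,"ty": 0,"tz": -0.36,"twist": 0},
  {"tx": 0,"ty": 0,"tz": -0.36,"twist": 0},
])

```text
t: 15.82
eef_pos: [0.5723, 0.3546, 0.203]
ee_rot: [3.14, 0.0, -0.632]
force: [-0.4, 0.3, -0.6]
width: 0.0352
gripper_force: 0.0
```

```bash
python3 st.py
python3 - <<'E'
from h import *
c="wrist";w=grab_frame(c)[:,:,::-1];r=regions_of("handle",c)
for z in (.111,.135):
  if r:
    v,u=np.nonzero(r[0]["region"]);P=np.array([at_z(c,p,z)[:2] for p in np.c_[u,v]])
    print(z,r[0]["score"],cv2.minAreaRect((P*1000).astype(np.float32)))
a=grab_frame("scene")[:,:,::-1];b=grab_frame("side")[:,:,::-1]
a=a[130:250,240:400];b=b[140:260,240:400]
x=cv2.resize(np.hstack([a,b]),(800,300),interpolation=cv2.INTER_CUBIC)
cv2.imwrite("pics/c6.png",np.vstack([x,cv2.resize(w[100:260,100:527],(800,300),interpolation=cv2.INTER_CUBIC)]))
E
```

```text
15.8167 [0.5723 0.3546 0.203 ] [ 3.14   0.    -0.632] [-0.4  0.3 -0.6] [-0.07  0.12 -0.02] [ 0.84  0.37 -0.02 -0.   -1.18  0.1 ] 0.03516234480866277
0.111 0.79 ((568.4102172851562, 357.51513671875), (18.589080810546875, 76.71760559082031), 53.77641296386719)Traceback (most recent call last):
  File "<stdin>", line 5, in <module>
  File "h.py", line 12, in at_z
    o,d=ray(cam,uv,c);return o+d*(z-o[2])/d[2]
        ~~~^^^^^^^^^^
  File "h.py", line 4, in ray
    c=c or calibration(cam);K=np.array(c["camera_matrix"]);T=np.array(c["extrinsics"])
           ~~~~~~~~~~~^^^^^
ValueError: time passes only in moves, steps and waits
```

arm_command([
  {"tx": 0,"ty": 0.12,"tz": 0,"twist": 0.037},
  {"tx": 0.01,"ty": 0.24,"tz": 0,"twist": 0.074},
  {"tx": 0.02,"ty": 0.36,"tz": 0,"twist": 0.111},
  {"tx": 0.03,"ty": 0.48,"tz": 0,"twist": 0.148},
  {"tx": 0.04,"ty": 0.6,"tz": 0,"twist": 0.185},
  {"tx": 0.05,"ty": 0.7,"tz": 0,"twist": 0.222},
  {"tx": 0.05,"ty": 0.7,"tz": 0,"twist": 0.259},
  {"tx": 0.05,"ty": 0.7,"tz": 0,"twist": 0.296},
], claw=0, grip_force=20)

```text
t: 16.58
eef_pos: [0.4786, 0.2049, 0.2036]
ee_rot: [3.141, -0.0, -1.568]
force: [1.0, 0.4, 0.3]
width: 0.0004
gripper_force: 0.0
```

arm_command([
  {"tx": 0,"ty": 0,"tz": 0,"twist": 0.037},
  {"tx": 0,"ty": 0,"tz": 0,"twist": 0.074},
  {"tx": 0,"ty": 0,"tz": 0,"twist": 0.115},
  {"tx": 0,"ty": 0,"tz": 0,"twist": 0.115},
  {"tx": 0,"ty": 0,"tz": 0,"twist": 0.115},
  {"tx": 0,"ty": 0,"tz": 0,"twist": 0.115},
  {"tx": 0,"ty": 0,"tz": 0,"twist": 0.115},
  {"tx": 0,"ty": 0,"tz": 0,"twist": 0.115},
])

```text
t: 17.25
eef_pos: [0.4795, 0.2064, 0.2034]
ee_rot: [3.142, -0.0, -1.921]
force: [0.5, -0.2, -0.4]
width: 0.0002
gripper_force: 0.0
```

```bash
python3 st.py
python3 - <<'E'
from h import *
cal=calibration("wrist");print(np.array(cal["extrinsics"])[:3,3])
w=grab_frame("wrist")[:,:,::-1]
for q,z in(("push_face",.042),("microplate",.026)):
    r=spot_point(q,"wrist");print(q,[(i["score"],at_z("wrist",i["uv"],z,cal)) for i in r[:1]])
a=grab_frame("scene")[:,:,::-1];b=grab_frame("side")[:,:,::-1]
a=a[130:250,240:400];b=b[140:260,240:400]
x=cv2.resize(np.hstack([a,b]),(800,300),interpolation=cv2.INTER_CUBIC)
cv2.imwrite("pics/c6.png",np.vstack([x,cv2.resize(w[100:300,50:583],(800,300),interpolation=cv2.INTER_CUBIC)]))
E
```

```text
17.25 [0.4795 0.2064 0.2034] [ 3.142 -0.    -1.921] [ 0.5 -0.2 -0.4] [-0.08  0.03 -0.  ] [ 0.78  0.12 -0.36  0.   -1.09 -1.13] 0.00020316360426957998
[0.45501829 0.13721923 0.36171114]
push_face [(0.71, array([0.48244968, 0.24740416, 0.042     ]))]
microplate []
```

View pics/c6.png

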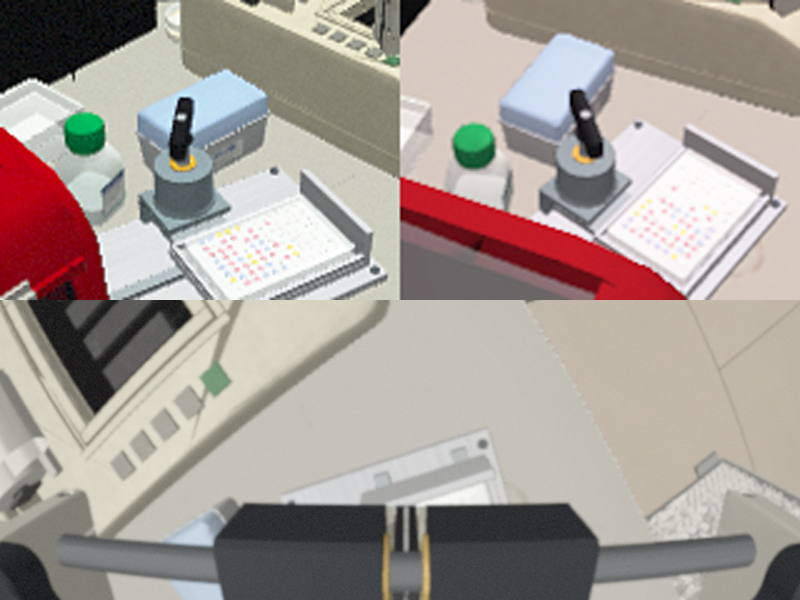

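Both views show the handle parked high with the gripper away, at crop (180,125) left and (585,120) right. The plate is in its nest, and the closed fingers hang behind the flange. Before descending I'll square the tool to clear the instrument.

arm_command([
  {"tx": -0.044,"ty": 0.016,"tz": 0,"twist": -0.037},
  {"tx": -0.044,"ty": 0.016,"tz": 0,"twist": -0.074},
  {"tx": -0.044,"ty": 0.016,"tz": 0.05,"twist": -0.113},
  {"tx": -0.044,"ty": 0.016,"tz": 0.15,"twist": -0.113},
  {"tx": -0.044,"ty": 0.016,"tz": 0.25,"twist": -0.113},
  {"tx": -0.044,"ty": 0.016,"tz": 0.34,"twist": -0.113},
  {"tx": -0.044,"ty": 0.016,"tz": 0.4,"twist": -0.113},
  {"tx": -0.044,"ty": 0.016,"tz": 0.4,"twist": -0.113},
])

```text
t: 18.17
eef_pos: [0.4778, 0.2167, 0.1005]
ee_rot: [3.137, -0.003, -1.568]
force: [-0.9, -0.1, 0.2]
width: 0.0005
gripper_force: 0.0
```

arm_command([
  {"tx": 0,"ty": 0,"tz": 0.06,"twist": 0},
  {"tx": 0,"ty": 0,"tz": 0.12,"twist": 0},
  {"tx": 0,"ty": 0,"tz": 0.18,"twist": 0},
  {"tx": 0,"ty": 0,"tz": 0.23,"twist": 0},
  {"tx": 0,"ty": 0,"tz": 0.25,"twist": 0},
  {"tx": 0,"ty": 0,"tz": 0.25,"twist": 0},
  {"tx": 0,"ty": 0,"tz": 0.25,"twist": 0},
  {"tx": 0,"ty": 0,"tz": 0.25,"twist": 0},
])

```text
t: 18.83
eef_pos: [0.4801, 0.2186, 0.0422]
ee_rot: [-3.14, 0.001, -1.567]
force: [-0.7, -0.4, 0.6]
width: 0.0005
gripper_force: 0.0
```

arm_command([
  {"tx": -0.02,"ty": 0,"tz": 0,"twist": 0},
  {"tx": -0.04,"ty": 0,"tz": 0,"twist": 0},
  {"tx": -0.06,"ty": 0,"tz": 0,"twist": 0},
  {"tx": -0.08,"ty": 0,"tz": 0,"twist": 0},
  {"tx": -0.1,"ty": 0,"tz": 0,"twist": 0},
  {"tx": -0.12,"ty": 0,"tz": 0,"twist": 0},
  {"tx": -0.14,"ty": 0,"tz": 0,"twist": 0},
  {"tx": -0.16,"ty": 0,"tz": 0,"twist": 0},
])

```text
t: 19.5
eef_pos: [0.4794, 0.2585, 0.041]
ee_rot: [3.142, -0.0, -1.568]
force: [2.2, -3.3, 1.1]
width: 0.0004
gripper_force: 1.2
```

```bash
python3 st.py
```

```text
19.5 [0.4794 0.2585 0.041 ] [ 3.142 -0.    -1.568] [ 2.2 -3.3  1.1] [-1.   -0.63  0.01] [ 0.85  0.34 -0.5   0.   -0.73 -0.85] 0.0004105127147871975
```

arm_command([
  {"tx": -0.016,"ty": 0,"tz": 0,"twist": 0.014},
  {"tx": -0.032,"ty": 0,"tz": 0,"twist": 0.028},
  {"tx": -0.048,"ty": 0,"tz": 0,"twist": 0.042},
  {"tx": -0.064,"ty": 0,"tz": 0,"twist": 0.056},
  {"tx": -0.08,"ty": 0,"tz": 0,"twist": 0.07},
  {"tx": -0.096,"ty": 0,"tz": 0,"twist": 0.084},
  {"tx": -0.112,"ty": 0,"tz": 0,"twist": 0.098},
  {"tx": -0.128,"ty": 0,"tz": 0,"twist": 0.11},
])

```text
t: 20.17
eef_pos: [0.478, 0.2897, 0.0404]
ee_rot: [3.14, -0.002, -1.916]
force: [-2.2, -2.2, -0.2]
width: 0.0005
gripper_force: 1.2
```

```bash
python3 st.py
```

```text
20.1667 [0.478  0.2897 0.0404] [ 3.140e+00 -2.000e-03 -1.916e+00] [-2.2 -2.2 -0.2] [-0.83  0.74  0.03] [ 0.89  0.36 -0.47 -0.   -0.74 -1.24] 0.0005204693430717285
```

arm_command([
  {"tx": -0.008,"ty": 0.003,"tz": 0,"twist": 0},
  {"tx": -0.016,"ty": 0.006,"tz": 0,"twist": 0},
  {"tx": -0.023,"ty": 0.008,"tz": 0,"twist": 0},
  {"tx": -0.03,"ty": 0.011,"tz": 0,"twist": 0},
  {"tx": -0.038,"ty": 0.014,"tz": 0,"twist": 0},
  {"tx": -0.045,"ty": 0.016,"tz": 0,"twist": 0},
  {"tx": -0.045,"ty": 0.016,"tz": 0,"twist": 0},
  {"tx": -0.045,"ty": 0.016,"tz": 0,"twist": 0},
])

```text
t: 20.83
eef_pos: [0.4791, 0.3015, 0.041]
ee_rot: [3.141, -0.001, -1.913]
force: [-1.4, -3.9, -1.7]
width: 0.0002
gripper_force: 2.1
```

arm_command([
  {"tx": -0.004,"ty": 0.001,"tz": 0,"twist": 0},
  {"tx": -0.008,"ty": 0.003,"tz": 0,"twist": 0},
  {"tx": -0.012,"ty": 0.004,"tz": 0,"twist": 0},
  {"tx": -0.015,"ty": 0.005,"tz": 0,"twist": 0},
  {"tx": -0.015,"ty": 0.005,"tz": 0,"twist": 0},
  {"tx": -0.015,"ty": 0.005,"tz": 0,"twist": 0},
  {"tx": -0.015,"ty": 0.005,"tz": 0,"twist": 0},
  {"tx": -0.015,"ty": 0.005,"tz": 0,"twist": 0},
])

```text
t: 21.5
eef_pos: [0.4788, 0.302, 0.0408]
ee_rot: [3.141, -0.006, -1.914]
force: [3.6, -16.8, 3.5]
width: 0.0004
gripper_force: 8.2
```

That was the end stop: 17 N at y = 0.302. I'll back off, rise and check.

arm_command([
  {"tx": 0.03,"ty": -0.01,"tz": 0,"twist": 0},
  {"tx": 0.06,"ty": -0.02,"tz": 0,"twist": 0},
  {"tx": 0.09,"ty": -0.033,"tz": 0,"twist": 0},
  {"tx": 0.11,"ty": -0.04,"tz": 0,"twist": 0},
  {"tx": 0.11,"ty": -0.04,"tz": -0.1,"twist": 0},
  {"tx": 0.11,"ty": -0.04,"tz": -0.22,"twist": 0},
  {"tx": 0.11,"ty": -0.04,"tz": -0.36,"twist": 0},
  {"tx": 0.11,"ty": -0.04,"tz": -0.5,"twist": 0},
])

```text
t: 22.17
eef_pos: [0.4795, 0.2765, 0.1675]
ee_rot: [3.142, 0.0, -1.913]
force: [1.4, 0.9, -0.4]
width: 0.0006
gripper_force: 0.0
```

arm_command([
  {"tx": 0.1,"ty": 0,"tz": -0.15,"twist": 0},
  {"tx": 0.2,"ty": 0,"tz": -0.3,"twist": 0},
  {"tx": 0.3,"ty": 0,"tz": -0.4,"twist": 0},
  {"tx": 0.3,"ty": 0,"tz": -0.4,"twist": 0},
  {"tx": 0.3,"ty": 0,"tz": -0.4,"twist": 0},
  {"tx": 0.3,"ty": 0,"tz": -0.4,"twist": 0},
  {"tx": 0.3,"ty": 0,"tz": -0.4,"twist": 0},
  {"tx": 0.3,"ty": 0,"tz": -0.4,"twist": 0},
])

```text
t: 22.83
eef_pos: [0.4541, 0.2062, 0.2648]
ee_rot: [3.14, -0.002, -1.913]
force: [0.2, 0.1, -0.4]
width: 0.0008
gripper_force: 0.0
```

```bash
python3 st.py
python3 - <<'E'
from h import *
a=grab_frame("scene")[:,:,::-1];r=spot_point("push_face","scene")
print([(i["score"],at_z("scene",i["uv"],.042)) for i in r[:1]])
r=spot_point("microplate","scene");print([(i["score"],at_z("scene",i["uv"],.026)) for i in r[:1]])
b=grab_frame("side")[:,:,::-1]
a=a[130:250,240:400];b=b[140:260,240:400]
cv2.imwrite("pics/c7.png",cv2.resize(np.hstack([a,b]),(800,300),interpolation=cv2.INTER_CUBIC))
E
```

```text
22.8333 [0.4541 0.2062 0.2648] [ 3.140e+00 -2.000e-03 -1.913e+00] [ 0.2  0.1 -0.4] [ 0.03  0.03 -0.  ] [ 0.82  0.04 -0.3  -0.   -1.23 -1.16] 0.0008262423797982984
[(0.97, array([0.47771499, 0.31754093, 0.042     ]))]
[(0.9, array([0.48680845, 0.39293692, 0.026     ]))]
```

View pics/c7.png

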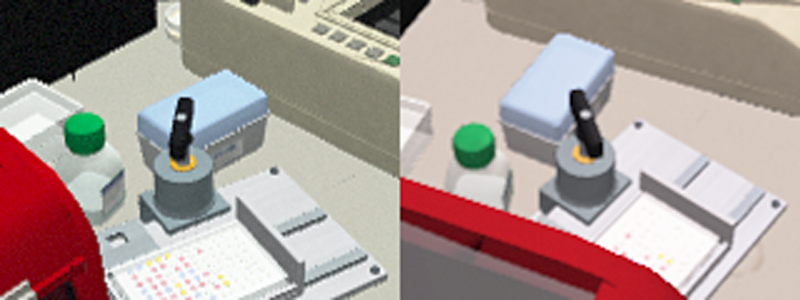

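The carriage is at its end: the flange moved from y = 0.250 to 0.318, against the stop. The plate lies flat, the handle is still up at crop (180,125), and the bottle and tip box have not moved. I'm handing in.

```bash
python3 -c "
from station import job_done
print(job_done())"
```

```text
the job is handed in; nothing more can be done
None
```

I handed the job in at about 23 s. The screw is parked at the top and the carriage sits against its far end stop. The plate looks flat in its nest, and the tip box and bottle have not visibly moved. The hand-in returned no verdict.

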